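# Press a housing's end cap home in the bar clamp and release it

## Task

One of the two aluminium housings has an end cap that still stands out. Lay that housing flat and lengthwise on the bed of the bar clamp between its jaws, squeeze the clamp's trigger repeatedly until the jaws have pressed the cap fully home, then push down the release tab so that the jaw springs back fully open, and leave the housing lying in the clamp. Do not push the cap or the sliding jaw by hand, and leave everything else where it is.

Things in the scene. Friction and masses are not known exactly. Their poses are not given: they have to be found in the camera images.
- clamp: dark steel bar clamp fixed to the bench, 322 mm long; +x runs from trigger end to fixed jaw, z up. Origin on the bench on its centre line. Bed: bar 46 wide, top 10 high. Fixed jaw face at x=+120, 60 wide, top 46 high. Two guide lips 68 mm apart at x=82..118, tops 18 high. Grey grip post (fixed) x=-128..-116, 18 wide, top 94 high; gear case x=-170..-62, 38 wide, 36 high.
- clamp_bed (a point): point on the bed's upper face (10 mm above the bench), x=+50 in the clamp's frame: with the housing's centre over it, 8 mm or more stay free at each jaw before closing, with the cap toward either jaw. Axes as the clamp.
- clamp_squeeze (a point): point 76 mm above the bench midway across the fixed grip post and the trigger post when the trigger is fully squeezed (x=-132 in the clamp's frame). Take both posts between the fingers here, closing along the clamp's x axis; the fixed post does not move. Axes as the clamp.
- clamp_trigger (a joint): squeeze of the black upright trigger post (12 x 18 mm, top 93 mm high), 0 at rest to 0.016 m fully squeezed, toward the grey grip post (+x). Over both posts 48 mm at rest, 32 mm squeezed. Sprung: 5 N, up to 22 N when the jaw is blocked. One full squeeze and let-go walks the jaw about 14 mm (ratchet steps of 7 mm); let go fully between squeezes.
- clamp_jaw (a joint): travel of the sliding jaw (dark steel block, 46 wide, top 46 high, on a toothed steel bar), 0 fully open, grows toward the fixed jaw to at most 0.064 m. Its face stands at x = -40 mm + travel in the clamp's frame. A ratchet holds it; a light spring draws it open when the tab is pressed. About 0.060 when the cap is home.
- clamp_tab (a joint): downward travel of the steel release tab, 0 at rest to 0.009 m fully down. Sprung, 2 N rising to about 6 N. Pressed 5 mm or more it frees the jaw, which needs about half a second to run back; it must stay down until then.
- clamp_tab_top (a point): centre of the upper face of the release tab (22 x 24 mm plate, 56 mm above the bench at rest, x=-77.5 in the clamp's frame), pressed straight down.
- housing_mid (a point): centre of the housing to be worked: ribbed aluminium body 92 x 58 x 32 mm lying flat, x along its 92 mm length, z up; centre 16 mm above what it lies on. Black end caps 4 mm thick, 54 x 28 mm: fixed one at -x (to x=-50); the loose one at +x, on a grey spigot. 0.14 to 0.28 kg. Grip it across its 58 mm width at the middle.
- housing_cap (a joint): how far the loose cap at the housing's +x end stands out, m: about 0.009 to 0.012 at the start, 0 home (its outer face then at x=+50 mm from the centre). Stiff press fit, about 3.5 N; stays where it is put.
- done_housing_mid (a point): centre of the other housing, the same but with both caps home (100 mm over all); bystander, leave alone. The housings lie between a tall microscope (left, beyond y = 0.25 m) and a soldering-iron holder (x 0.45 to 0.7, y -0.1 to 0.1 m, about 0.12 m high), both fixed: carry above 0.2 m and come from the front.
- cutters_mid (a point): side cutters with blue handles, 126 x 43 x 12 mm, lying on the bench; bystander.
- driver_mid (a point): thin screwdriver with a black handle, 140 mm long, 17 mm high, lying on the bench; bystander.

How it is judged (in metres and radians):
On the way, in this order (a step that is already met when the one before it is completed fails the run):
1. the housing lies flat and lengthwise on the clamp's bed between the jaws, let go, its cap still standing out by more than 5 mm (x of housing_mid in the frame of clamp_bed between -0.03 and 0.03 m and y of housing_mid in the frame of clamp_bed between -0.008 and 0.008 m and z of housing_mid in the frame of clamp_bed between 0.012 and 0.02 m and angle between the x axis of housing_mid and the x axis of clamp, either way round below 0.15 rad and angle between housing_mid's own z axis and vertical below 0.1 rad and value of joint housing_cap above 0.005 m and contact force between the fingers and housing below 0.3 N), for 0.2 s.
2. the cap is within 2 mm of home while the sliding jaw presses on the housing with more than 3 N, the fingers off the housing (value of joint housing_cap below 0.002 m and contact force between clamp_jaw and housing above 3 N and contact force between the fingers and housing below 0.3 N), for 0.1 s.
3. the jaw is back fully open (within 4 mm), the cap still home (value of joint clamp_jaw below 0.004 m and value of joint housing_cap below 0.002 m), for 0.2 s.
At the end, for the whole second after the job is handed in: Cap within 2 mm of home; housing at rest, flat on the bed (0.1 rad), lengthwise (0.15 rad), within 8 mm of the clamp's centre line and 30 mm of the bed point along it; jaw open to within 4 mm of its stop; trigger (3 mm) and tab (2 mm) sprung back (all of step 3 and x of housing_mid in the frame of clamp_bed between -0.03 and 0.03 m and y of housing_mid in the frame of clamp_bed between -0.008 and 0.008 m and z of housing_mid in the frame of clamp_bed between 0.012 and 0.02 m and angle between the x axis of housing_mid and the x axis of clamp, either way round below 0.15 rad and angle between housing_mid's own z axis and vertical below 0.1 rad and value of joint clamp_trigger below 0.003 m and value of joint clamp_tab below 0.002 m and linear speed of housing below 0.02 m/s); the robot touches nothing.
It fails at once if the cap is pushed by hand (more than 5 N) (contact force between the fingers and housing_cap above 5 N).
It fails at once if the sliding jaw is pushed by hand (more than 5 N) (contact force between the fingers and clamp_jaw above 5 N).
It fails at once if the finished housing is moved by more than 20 mm (distance of done_housing_mid from where it was at the start of the episode above 0.02 m).
It fails at once if the cutters are moved by more than 20 mm (distance of cutters_mid from where it was at the start of the episode above 0.02 m).
It fails at once if the screwdriver is moved by more than 20 mm (distance of driver_mid from where it was at the start of the episode above 0.02 m).
It also fails if it takes over 70 s, if anything falls off the work surface, if the arm or the gripper's body presses on something with over 40 N, if the wrist force passes 120 N, or if a joint passes its speed limit or range.

## Robot

A 6-joint arm with a two-finger parallel gripper is mounted at the origin on a cart in front of the work surface, level with it; the furniture and walls round the work are solid. World frame = base frame: x ahead of the robot, y to its left, z up, the work surface at z = 0. Lengths are in mm, angles in rad, forces in N, time in s.
With the tool pointing down it reaches from about 300 to 850 mm from the base axis. Payload 5.4 kg.
Tool frame: the origin (TCP) lies at the very end of the fingers, on their centre line; the grasp point (between the pads) lies 19 mm behind it (r.pinch_z is the distance from the TCP to the grasp point, in mm); z points along the fingers, y is the line along which they close (so a half turn about z gives the same grasp; the last joint's range is limited). The gripper opens to 85 mm and grips with 20 to 120 N. Pads are 22 mm wide; open, the fingers measure 114 mm over their backs; the gripper's body (76 mm by 85 mm) begins 54 mm behind the grasp point. The pads swing forward as they close: fully open they stand 13 mm farther back than shut.
Start: joints at [1.114, 0.158, 1.597, -0, 1.386, -0.21], TCP at [140.485, 557.557, 231.299] pointing down, gripper open.
Joint ranges: [-2.91, 2.91], [-0.94, 2.29], [0.18, 2.7], [-1.29, 4.43], [0.17, 2.64], [-3, 3]. Speed limits (rad/s): [2.57, 2.57, 3.14, 3.14, 3.14, 3.14].

## Interface

Orientations are given as a unit quaternion [w, x, y, z].
In Python, from plant import r gives the robot as it stands.
- The arm moves only by the tool step_arm, never from a script. Its argument "motion" is a list of rows, each an object of numbers: "ax", "ay", "az": the turn, a rotation vector about the world's x, y, z normalised to -1 to 1, where 1 is pi/2 rad; "x", "y", "z": the shift along the world's x, y, z normalised to -1 to 1, where 1 is 0.12 m; "jaw": the closure, from -1 (fully open) to 1 (shut). A call has 1 to 5 rows; each row is the pose to reach, as a shift and turn from the pose commanded when the call began; what a row does not reach only later rows make up. A row lasts 1/10 s, in which the tool goes at most 50 mm and 8.59 degrees, less where a joint would pass 70% of its speed; a pose out of reach is approached as far as the arm can. A call with a number of a shift or a turn outside -1 to 1 is refused whole. A call with a gripper value outside its range is refused whole. The fingers move at their own pace and stop on an object; "force" is the grip in N (left out, the last holds). Time passes only in rows, so rows that repeat a pose let the fingers close. It gives the time, the measured TCP pose, the force, the opening and the grip force at its end, in the units of the state.
- r.observe(): the state, without advancing time (a new reading comes with each control period).
- r.get_image(name): name is "scene" or "top"; returns the picture (384x512x3 uint8, red, green, blue); there is no depth.
- r.calibration(name): a dict with "camera_matrix" (3x3 intrinsics, pixels), "world_to_cam" (4x4, takes a point from world to camera coordinates). Camera axes: x right, y up, looking along -z (the intrinsics and any distortion apply to the point x, -y, -z); pixel columns grow to the right and rows downward; lengths in mm; the calibration is good to about 2 mm. A picture is of the moment at which its call begins. calibration takes no time and is no camera call.
- r.sign_off(): hands the job in; it is judged then, once.
The state is a dict: "time": time; "joint_pos": joint angles; "qvel": joint speeds; "joint_torque": joint torques, N m; "tool_pos": TCP position; "orientation": TCP orientation; "force": force on the tool from outside, world axes, zero at the start; "wrist_torque": the same for the moment, N m; "grip_width": finger opening in mm; "finger_force": force on a finger pad.
Only numpy, scipy, OpenCV 4.12 (cv2) and the standard library are available. Lean on these libraries where they do the work, as an engineer would, in place of code of your own. Each camera call takes 0.05 s, during which the arm holds its last target. There are 200 camera calls.

## Working session

There is one attempt and no reset: what is moved stays moved. The work goes in short steps, Python scripts to look and compute and a tool call to move; the robot and the scene stay as the last step left them, time stands still between calls to the robot, and variables do not carry over. Pictures are saved under pics/ and viewed, at most 10 in all, crops included, and the job is handed in when it is done.

Besides the shell and the picture viewer there is one more tool, called after ">>>" as name([rows], argument=value, ...), one row to a line, values as JSON. step_arm: Moves the arm, as the interface text tells. Scaled input: -1 to 1 covers 0.12 m each way for a shift and pi/2 rad each way for a turn. Its arguments: {"type":"object","properties":{"motion":{"type":"array","items":{"type":"object","properties":{"ax":{"type":"number"},"ay":{"type":"number"},"az":{"type":"number"},"x":{"type":"number"},"y":{"type":"number"},"z":{"type":"number"},"jaw":{"type":"number"}}}},"force":{"type":"number"}},"required":["motion"]}

```bash
mkdir -p pics; python3 - <<'E'
from plant import r
import cv2
s=r.observe();print(s)
for n in("scene","top"):
    im=r.get_image(n);cv2.imwrite(f"pics/{n}0.png",im[...,::-1]);c=r.calibration(n);print(n,c)
E
```

```text
{'time': 0.0, 'joint_pos': array([ 1.11388193e+00,  1.59071725e-01,  1.59822405e+00,  8.00457112e-06,
        1.38617605e+00, -2.10089729e-01]), 'qvel': array([-0.00033089, -0.00114212,  0.00038875,  0.00235898,  0.00059137,
       -0.00053015]), 'joint_torque': array([-4.08223186e-04, -3.96006346e+01, -3.31428802e+01, -2.72300504e-04,
        8.52410041e-03, -2.90585672e-05]), 'tool_pos': array([140.23401324, 557.02957851, 230.30824352]), 'orientation': array([-3.11294973e-04,  1.23099976e-01,  9.92393830e-01, -8.86530970e-04]), 'force': array([ 0.96840727,  0.21174172, -0.34107813]), 'wrist_torque': array([ 0.00305028, -0.05752707, -0.02419396]), 'finger_force': 0.0, 'grip_width': 85.22703905369752}
scene {'camera_matrix': array([[475.96847567,   0.        , 254.53776389],
       [  0.        , 475.96847567, 187.07600511],
       [  0.        ,   0.        ,   1.        ]]), 'world_to_cam': array([[ 4.98640729e-01, -8.66525797e-01, -2.21464615e-02,
        -2.13393020e+02],
       [ 3.97171117e-01,  2.05692631e-01,  8.94396806e-01,
        -2.82593461e+02],
       [-7.70462541e-01, -4.54778610e-01,  4.46725742e-01,
        -9.35541662e+02],
       [ 0.00000000e+00,  0.00000000e+00,  0.00000000e+00,
         1.00000000e+00]])}
top {'camera_matrix': array([[456.47813609,   0.        , 263.07921732],
       [  0.        , 456.47813609, 189.61884827],
       [  0.        ,   0.        ,   1.        ]]), 'world_to_cam': array([[ 6.49609268e-04, -9.99544146e-01,  3.01840582e-02,
         3.71925300e+01],
       [ 9.86824765e-01,  5.52428197e-03,  1.61698376e-01,
        -5.19609333e+02],
       [-1.61791411e-01,  2.96813354e-02,  9.86378506e-01,
        -1.06063802e+03],
       [ 0.00000000e+00,  0.00000000e+00,  0.00000000e+00,
         1.00000000e+00]])}
```

View pics/top0.png

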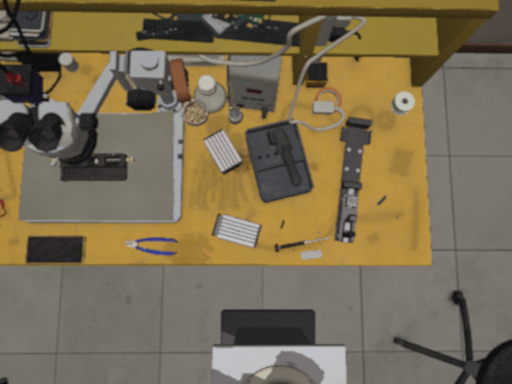

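View pics/scene0.png

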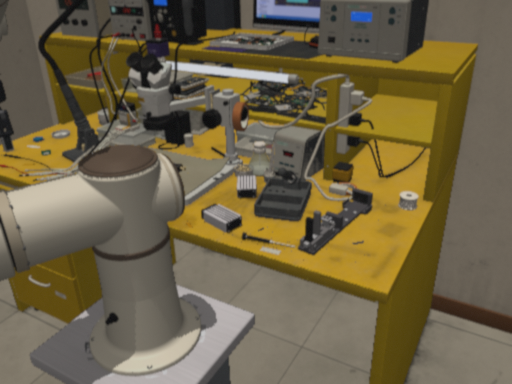

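The top view shows two housings near (237,231) and (222,151), the clamp from (357,122) to (346,240) with its trigger end nearest the robot, the cutters at (155,245) and the screwdriver at (300,243). Next I'll zoom in on them.

```bash
python3 - <<'E'
import cv2,numpy as np
t=cv2.imread("pics/top0.png");s=cv2.imread("pics/scene0.png")
def c(i,x0,y0,w,h,f):return cv2.resize(i[y0:y0+h,x0:x0+w],None,fx=f,fy=f,interpolation=cv2.INTER_CUBIC)
a=c(t,195,120,80,135,4.4);b=c(t,325,110,60,135,4.4);
cv2.imwrite("pics/z1.png",np.hstack([a,b]))
cv2.imwrite("pics/z2.png",c(s,190,165,190,90,4.2))
E
```

```text
(no output)
```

View pics/z1.png

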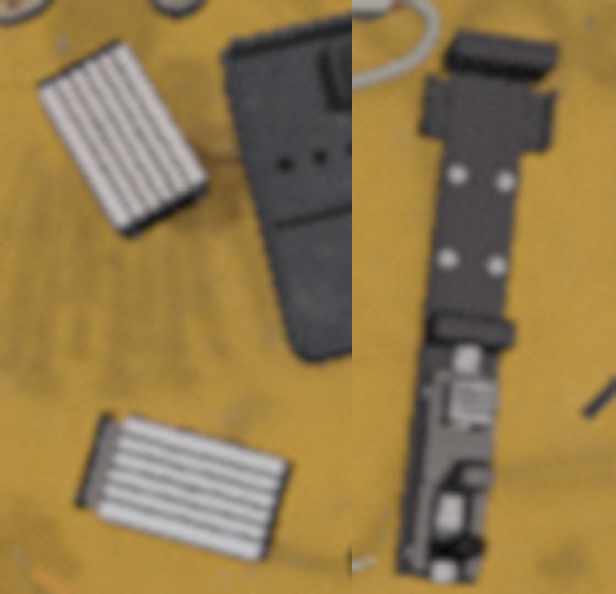

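View pics/z2.png

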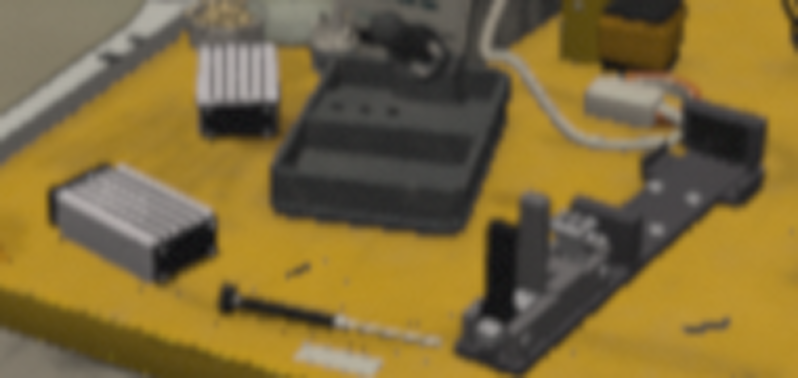

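Zoomed in, the near housing has its cap and grey spigot standing out at the left end (crop u≈80–115), so that is the one to work. The far housing has both caps home. In the crop, the clamp's fixed jaw is at the top, and the tab (475,400), grey post (475,470) and black trigger (460,545) are lower down.

```bash
cat > h.py <<'E'
import numpy as np,cv2
from plant import r
def cast(n,uv,z):
    c=r.calibration(n);K=c["camera_matrix"];T=c["world_to_cam"];R=T[:3,:3];o=-R.T@T[:3,3]
    uv=np.atleast_2d(np.array(uv,float));d=np.c_[uv,np.ones(len(uv))]@np.linalg.inv(K).T
    d=(d*[1,-1,-1])@R
    return o+d*((z-o[2])/d[:,2])[:,None]
def proj(n,P):
    c=r.calibration(n);T=c["world_to_cam"];p=(np.atleast_2d(P)@T[:3,:3].T+T[:3,3])*[1,-1,-1]
    q=p@c["camera_matrix"].T;return q[:,:2]/q[:,2:]
E
python3 - <<'E'
from h import *
t=cv2.imread("pics/top0.png");F=4
hsv=cv2.cvtColor(cv2.resize(t,None,fx=F,fy=F,interpolation=cv2.INTER_CUBIC),cv2.COLOR_BGR2HSV)
def un(p):return (np.array(p,float)+.5)/F-.5
np.set_printoptions(precision=1,suppress=True)
# housing bodies
m=((hsv[...,1]<70)&(hsv[...,2]>95)).astype(np.uint8)
m=cv2.morphologyEx(m,cv2.MORPH_CLOSE,np.ones((9,9)))
m[:, :195*F]=0;m[:,275*F:]=0;m[:125*F]=0;m[255*F:]=0
for c in cv2.findContours(m,0,2)[0]:
    if cv2.contourArea(c)<3000:continue
    P=cast("top",un(c[:,0]),32)[:,:2].astype(np.float32);rc=cv2.minAreaRect(P);print("body",rc,cv2.boxPoints(rc))
d=((hsv[...,2]<110)).astype(np.uint8)
d[:, :330*F]=0;d[:,375*F:]=0;d[:112*F]=0;d[245*F:]=0
d=cv2.morphologyEx(d,cv2.MORPH_OPEN,np.ones((5,5)))
mid=[]
for row in range(128,242,4):
    x=np.where(d[row*F+2])[0]
    if len(x):
        a=cast("top",[un([x[0],row*F+2]),un([x[-1],row*F+2])],10);print(row,a[0,:2],a[1,:2],"w",a[0,1]-a[1,1],"mid",(a[0,1]+a[1,1])/2)
def z1(u,v):return [325+(u-352)/4.4-.4,110+v/4.4-.4]
for nm,p,z in [("jaw far L",(455,35),46),("jaw far R",(558,45),46),("lipL front",(432,135),18),("lipR front",(536,150),18),("slide face L",(433,316),46),("slide face R",(514,322),46),("tab",(473,400),56),("grip",(475,470),94),("trig",(460,545),93),("end L",(400,573),0),("end R",(477,582),0)]:
    print(nm,cast("top",z1(*p),z)[0])
def z2(u,v):return [190+u/4.2-.4,165+v/4.2-.4]
for nm,p,z in [("grip",(535,198),94),("trig",(502,228),93),("jawtopL near",(684,105),46),("jawtopR near",(752,130),46),("hous near bot",(157,281),0),("hous top near",(155,238),32),("hous top left near",(58,200),32),("hous top far right",(213,208),32),("hous top far left",(118,167),32)]:
    print("S",nm,cast("scene",z2(*p),z)[0])
E
```

```text
body ((422.5150146484375, 101.61083984375), (103.55265808105469, 59.71435546875), 74.40595245361328) [[379.8  59.8]
 [437.4  43.7]
 [465.2 143.5]
 [407.7 159.5]]
body ((619.6889038085938, 139.6864776611328), (95.24256134033203, 60.93548583984375), 30.722854614257812) [[563.2 141.5]
 [594.3  89.2]
 [676.2 137.8]
 [645.1 190.2]]
128 [ 685.  -161.6] [ 685.7 -229.8] w 68.23284969330987 mid -195.6750393870828
132 [ 674.4 -159.3] [ 675.2 -237.1] w 77.78484864056867 mid -198.239063665992
136 [ 663.9 -159.1] [ 664.6 -235.4] w 76.38306565148272 mid -197.25452655095688
140 [ 653.4 -158.1] [ 654.1 -234.4] w 76.2673370057064 mid -196.27424588944558
144 [ 643.  -170.6] [ 643.4 -219.3] w 48.63400040680719 mid -194.95391766920216
148 [ 632.5 -168.4] [ 632.9 -213.8] w 45.35877492117862 mid -191.10292051028088
152 [ 622.1 -167.5] [ 622.4 -201.9] w 34.43618756112343 mid -184.70914486914046
156 [ 611.7 -165.9] [ 612.  -210.5] w 44.58296332081619 mid -188.2166592631988
160 [ 601.3 -164.4] [ 601.7 -209.5] w 45.15111052053163 mid -186.93953772287196
164 [ 591.  -162.8] [ 591.3 -207.9] w 45.08179930571677 
[... 1516 characters left out ...]
78 mid -162.77647441470856
jaw far L [ 701.4 -172.    46. ]
jaw far R [ 696.1 -230.4   46. ]
lipL front [ 650.8 -163.2   18. ]
lipR front [ 642.4 -223.1   18. ]
slide face L [ 540. -155.   46.]
slide face R [ 536.9 -199.9   46. ]
tab [ 492.  -173.5   56. ]
grip [ 449.9 -164.7   94. ]
trig [ 411.  -155.9   93. ]
end L [ 401.4 -141.9    0. ]
end R [ 396.5 -185.3    0. ]
S grip [ 438.  -171.2   94. ]
S trig [ 399.5 -167.7   93. ]
S jawtopL near [ 681.9 -177.8   46. ]
S jawtopR near [ 667.6 -229.8   46. ]
S hous near bot [384.9  59.3   0. ]
S hous top near [384.2  58.5  32. ]
S hous top left near [395.3 140.3  32. ]
S hous top far right [433.   46.1  32. ]
S hous top far left [450.4 130.7  32. ]
```

>>> step_arm([
  {"x": 0.583,"y": -0.96,"az": -0.47,"jaw": -0.7},
  {"x": 0.583,"y": -0.96,"az": -0.47,"jaw": -0.7},
  {"x": 0.583,"y": -0.96,"az": -0.47,"jaw": -0.7},
  {"x": 0.583,"y": -0.96,"az": -0.47,"jaw": -0.7},
  {"x": 0.583,"y": -0.96,"az": -0.47,"jaw": -0.7},
], force=40)

```text
invalid input at $.motion[0]: expected keys ax, ay, az, x, y, z, jaw
```

>>> step_arm([
  {"x": 0.583,"y": -0.96,"az": -0.47,"jaw": -0.7},
  {"x": 0.583,"y": -0.96,"az": -0.47,"jaw": -0.7},
  {"x": 0.583,"y": -0.96,"az": -0.47,"jaw": -0.7},
  {"x": 0.583,"y": -0.96,"az": -0.47,"jaw": -0.7},
  {"x": 0.583,"y": -0.96,"az": -0.47,"jaw": -0.7},
])

```text
invalid input at $.motion[0]: expected keys ax, ay, az, x, y, z, jaw
```

>>> step_arm([
  {"x": 0.583,"y": -0.96,"az": -0.07,"jaw": -0.7},
  {"x": 0.583,"y": -0.96,"az": -0.07,"jaw": -0.7},
  {"x": 0.583,"y": -0.96,"az": -0.07,"jaw": -0.7},
  {"x": 0.583,"y": -0.96,"az": -0.07,"jaw": -0.7},
  {"x": 0.583,"y": -0.96,"az": -0.07,"jaw": -0.7},
])

```text
invalid input at $.motion[0]: expected keys ax, ay, az, x, y, z, jaw
```

```bash
python3 - <<'E'
from h import *
np.set_printoptions(precision=2,suppress=True)
s=r.observe();print(s["time"],s["joint_pos"],s["tool_pos"],s["orientation"],s["grip_width"],s["force"])
# overlay of clamp hypothesis
th=-.135;c=np.array([np.cos(th),np.sin(th)]);n=np.array([-c[1],c[0]])
base=np.array([590,-185.4]);O=base-c*((590-567)/c[0])
print("O",O)
def W(p):return np.r_[O+c*p[0]+n*p[1],p[2]]
pts=[[(-170,19,36),(-62,19,36),(-62,-19,36),(-170,-19,36)],[(120,30,46),(120,-30,46),(120,-30,10),(120,30,10)],[(-40,23,46),(-40,-23,46)],[(82,34,18),(118,34,18)],[(82,-34,18),(118,-34,18)],[(-128,9,94),(-116,9,94),(-116,-9,94),(-128,-9,94)],[(-88.5,12,56),(-66.5,12,56),(-66.5,-12,56),(-88.5,-12,56)],[(-40,23,10),(120,23,10)],[(-40,-23,10),(120,-23,10)]]
out=[]
for nm,(x0,y0,w,h),f in[("top",(328,112,55,135),4.4),("scene",(295,180,85,80),6)]:
    im=cv2.imread(f"pics/{nm}0.png");im=cv2.resize(im[y0:y0+h,x0:x0+w],None,fx=f,fy=f,interpolation=cv2.INTER_CUBIC)
    for i,q in enumerate(pts):
        uv=((proj(nm,[W(p) for p in q])+.5-[x0,y0])*f-.5)
        cv2.polylines(im,[uv.round().astype(np.int32)],len(q)>2,[(0,0,255),(0,255,0),(255,255,0),(255,0,255)][i%4],1)
    out.append(cv2.copyMakeBorder(im,0,600-im.shape[0],0,0,0) if im.shape[0]<600 else im)
cv2.imwrite("pics/ov.png",np.hstack(out))
E
```

```text
0.1 [ 1.11  0.16  1.6   0.    1.39 -0.21] [140.26 557.08 230.41] [-0.    0.12  0.99 -0.  ] 85.11412134597951 [-0.55 -0.22 -0.52]
O [ 567.   -182.28]
```

View pics/ov.png

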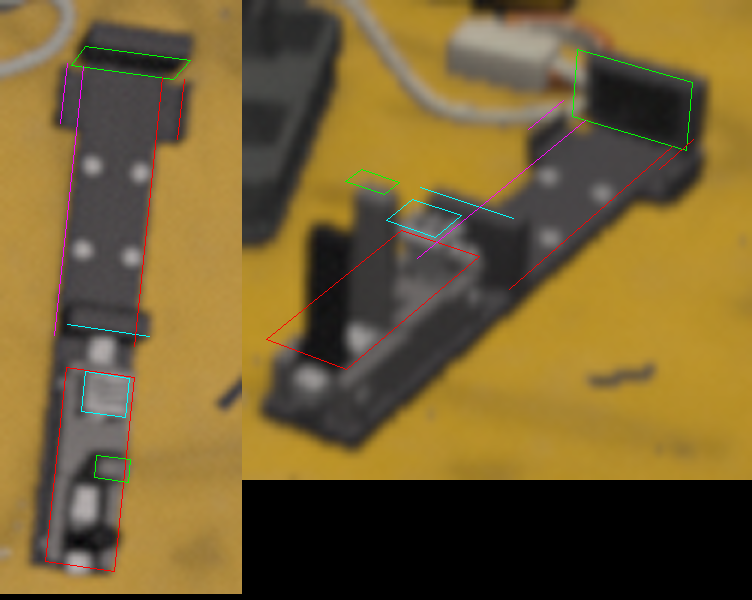

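The overlay fits in the top view to about 2 mm. The scene view shows everything roughly 3–4 mm nearer. The sliding jaw appears to stand about 10 mm advanced. No rows were accepted because every key is required, so I'll resend with all of them.

>>> step_arm([
  {"x": 0.583,"y": -0.96,"z": 0,"ax": 0,"ay": 0,"az": -0.47,"jaw": -0.7},
  {"x": 0.583,"y": -0.96,"z": 0,"ax": 0,"ay": 0,"az": -0.47,"jaw": -0.7},
  {"x": 0.583,"y": -0.96,"z": 0,"ax": 0,"ay": 0,"az": -0.47,"jaw": -0.7},
  {"x": 0.583,"y": -0.96,"z": 0,"ax": 0,"ay": 0,"az": -0.47,"jaw": -0.7},
  {"x": 0.583,"y": -0.96,"z": 0,"ax": 0,"ay": 0,"az": -0.47,"jaw": -0.7},
], force=40)

```text
time: 0.6
tool_pos: [210.9, 441.3, 230.9]
orientation: [-0.0, 0.476, 0.879, -0.0]
force: [0.3, 0.2, -0.5]
grip_width: 72.7
finger_force: 0.0
```

>>> step_arm([
  {"x": 0.583,"y": -0.96,"z": 0,"ax": 0,"ay": 0,"az": -0.47,"jaw": -0.7},
  {"x": 0.583,"y": -0.96,"z": 0,"ax": 0,"ay": 0,"az": -0.47,"jaw": -0.7},
  {"x": 0.583,"y": -0.96,"z": 0,"ax": 0,"ay": 0,"az": -0.47,"jaw": -0.7},
  {"x": 0.583,"y": -0.96,"z": 0,"ax": 0,"ay": 0,"az": -0.47,"jaw": -0.7},
  {"x": 0.583,"y": -0.96,"z": 0,"ax": 0,"ay": 0,"az": -0.47,"jaw": -0.7},
])

```text
time: 1.1
tool_pos: [280.8, 326.1, 231.0]
orientation: [-0.0, 0.762, 0.648, -0.0]
force: [-0.5, -0.4, 0.0]
grip_width: 72.6
finger_force: 0.0
```

>>> step_arm([
  {"x": 0.583,"y": -0.96,"z": 0,"ax": 0,"ay": 0,"az": -0.07,"jaw": -0.7},
  {"x": 0.583,"y": -0.96,"z": 0,"ax": 0,"ay": 0,"az": -0.07,"jaw": -0.7},
  {"x": 0.583,"y": -0.96,"z": 0,"ax": 0,"ay": 0,"az": -0.07,"jaw": -0.7},
  {"x": 0.583,"y": -0.96,"z": 0,"ax": 0,"ay": 0,"az": -0.07,"jaw": -0.7},
  {"x": 0.583,"y": -0.96,"z": 0,"ax": 0,"ay": 0,"az": -0.07,"jaw": -0.7},
])

```text
time: 1.6
tool_pos: [350.2, 211.7, 231.0]
orientation: [-0.0, 0.794, 0.608, -0.0]
force: [0.3, 0.3, -0.6]
grip_width: 72.9
finger_force: 0.0
```

>>> step_arm([
  {"x": 0.583,"y": -0.96,"z": 0,"ax": 0,"ay": 0,"az": 0,"jaw": -0.7},
  {"x": 0.583,"y": -0.96,"z": 0,"ax": 0,"ay": 0,"az": 0,"jaw": -0.7},
  {"x": 0.583,"y": -0.96,"z": 0,"ax": 0,"ay": 0,"az": 0,"jaw": -0.7},
  {"x": 0.583,"y": -0.96,"z": 0,"ax": 0,"ay": 0,"az": 0,"jaw": -0.7},
  {"x": 0.583,"y": -0.96,"z": 0,"ax": 0,"ay": 0,"az": 0,"jaw": -0.7},
])

```text
time: 2.1
tool_pos: [419.9, 97.7, 231.0]
orientation: [-0.001, 0.793, 0.609, -0.0]
force: [-0.3, 0.6, -0.1]
grip_width: 72.7
finger_force: 0.0
```

>>> step_arm([
  {"x": 0,"y": -0.012,"z": -0.4,"ax": 0,"ay": 0,"az": -0.007,"jaw": -0.7},
  {"x": 0,"y": -0.012,"z": -0.8,"ax": 0,"ay": 0,"az": -0.007,"jaw": -0.7},
  {"x": 0,"y": -0.012,"z": -0.95,"ax": 0,"ay": 0,"az": -0.007,"jaw": -0.7},
])

```text
time: 2.4
tool_pos: [416.0, 97.5, 112.7]
orientation: [-0.003, 0.796, 0.605, -0.003]
force: [-1.0, 0.1, -0.9]
grip_width: 72.7
finger_force: 0.0
```

>>> step_arm([
  {"x": 0,"y": 0,"z": -0.3,"ax": 0,"ay": 0,"az": 0,"jaw": -0.7},
  {"x": 0,"y": 0,"z": -0.55,"ax": 0,"ay": 0,"az": 0,"jaw": -0.7},
  {"x": 0,"y": 0,"z": -0.75,"ax": 0,"ay": 0,"az": 0,"jaw": -0.7},
  {"x": 0,"y": 0,"z": -0.92,"ax": 0,"ay": 0,"az": 0,"jaw": -0.7},
  {"x": 0,"y": 0,"z": -0.92,"ax": 0,"ay": 0,"az": 0,"jaw": -0.7},
])

```text
time: 2.9
tool_pos: [416.7, 97.3, 4.4]
orientation: [-0.002, 0.796, 0.605, -0.002]
force: [-0.7, -0.4, 0.1]
grip_width: 72.3
finger_force: 0.0
```

>>> step_arm([
  {"x": 0,"y": 0,"z": 0,"ax": 0,"ay": 0,"az": 0,"jaw": 0.2},
  {"x": 0,"y": 0,"z": 0,"ax": 0,"ay": 0,"az": 0,"jaw": 0.2},
  {"x": 0,"y": 0,"z": 0,"ax": 0,"ay": 0,"az": 0,"jaw": 0.2},
  {"x": 0,"y": 0,"z": 0,"ax": 0,"ay": 0,"az": 0,"jaw": 0.2},
  {"x": 0,"y": 0,"z": 0,"ax": 0,"ay": 0,"az": 0,"jaw": 0.2},
])

```text
time: 3.4
tool_pos: [420.9, 95.5, 7.7]
orientation: [0.0, 0.797, 0.604, 0.001]
force: [-0.1, 2.0, 4.9]
grip_width: 57.0
finger_force: 45.6
```

>>> step_arm([
  {"x": 0,"y": 0,"z": 0.2,"ax": 0,"ay": 0,"az": 0,"jaw": 0.2},
  {"x": 0,"y": 0,"z": 0.5,"ax": 0,"ay": 0,"az": 0,"jaw": 0.2},
  {"x": 0,"y": 0,"z": 0.8,"ax": 0,"ay": 0,"az": 0,"jaw": 0.2},
  {"x": 0,"y": 0,"z": 1,"ax": 0,"ay": 0,"az": 0,"jaw": 0.2},
])

```text
time: 3.8
tool_pos: [421.2, 95.2, 129.4]
orientation: [0.001, 0.797, 0.604, 0.001]
force: [0.6, -0.2, -2.8]
grip_width: 57.4
finger_force: 45.0
```

>>> step_arm([
  {"x": 0,"y": 0,"z": 0.3,"ax": 0,"ay": 0,"az": 0,"jaw": 0.2},
  {"x": 0,"y": 0,"z": 0.6,"ax": 0,"ay": 0,"az": 0,"jaw": 0.2},
  {"x": 0,"y": 0,"z": 0.9,"ax": 0,"ay": 0,"az": 0,"jaw": 0.2},
  {"x": 0,"y": 0,"z": 0.9,"ax": 0,"ay": 0,"az": 0,"jaw": 0.2},
])

```text
time: 4.2
tool_pos: [423.4, 95.0, 240.5]
orientation: [0.004, 0.797, 0.604, 0.004]
force: [0.8, 0.9, -0.8]
grip_width: 57.2
finger_force: 45.0
```

>>> step_arm([
  {"x": 0.13,"y": -0.2,"z": 0,"ax": 0,"ay": 0,"az": -0.07,"jaw": 0.2},
  {"x": 0.26,"y": -0.4,"z": 0,"ax": 0,"ay": 0,"az": -0.15,"jaw": 0.2},
  {"x": 0.39,"y": -0.6,"z": 0,"ax": 0,"ay": 0,"az": -0.23,"jaw": 0.2},
  {"x": 0.521,"y": -0.79,"z": 0,"ax": 0,"ay": 0,"az": -0.304,"jaw": 0.2},
])

```text
time: 4.6
tool_pos: [482.6, -0.5, 233.5]
orientation: [-0.001, 0.918, 0.396, -0.001]
force: [-0.3, 0.4, -0.9]
grip_width: 57.5
finger_force: 44.9
```

>>> step_arm([
  {"x": 0.13,"y": -0.2,"z": 0,"ax": 0,"ay": 0,"az": -0.07,"jaw": 0.2},
  {"x": 0.26,"y": -0.4,"z": 0,"ax": 0,"ay": 0,"az": -0.15,"jaw": 0.2},
  {"x": 0.39,"y": -0.6,"z": 0,"ax": 0,"ay": 0,"az": -0.23,"jaw": 0.2},
  {"x": 0.521,"y": -0.79,"z": 0,"ax": 0,"ay": 0,"az": -0.304,"jaw": 0.2},
])

```text
time: 5.0
tool_pos: [545.1, -95.3, 233.2]
orientation: [-0.001, 0.986, 0.168, -0.001]
force: [0.0, -0.0, -1.8]
grip_width: 57.2
finger_force: 44.9
```

>>> step_arm([
  {"x": 0.13,"y": -0.2,"z": 0,"ax": 0,"ay": 0,"az": -0.07,"jaw": 0.2},
  {"x": 0.26,"y": -0.4,"z": 0,"ax": 0,"ay": 0,"az": -0.15,"jaw": 0.2},
  {"x": 0.39,"y": -0.6,"z": 0,"ax": 0,"ay": 0,"az": -0.23,"jaw": 0.2},
  {"x": 0.521,"y": -0.79,"z": 0,"ax": 0,"ay": 0,"az": -0.304,"jaw": 0.2},
  {"x": 0.521,"y": -0.79,"z": 0,"ax": 0,"ay": 0,"az": -0.304,"jaw": 0.2},
])

```text
time: 5.5
tool_pos: [608.1, -191.8, 232.7]
orientation: [0.0, 0.998, -0.07, -0.001]
force: [-0.9, 0.2, -1.7]
grip_width: 57.4
finger_force: 44.9
```

>>> step_arm([
  {"x": 0,"y": 0.026,"z": -0.3,"ax": 0,"ay": 0,"az": 0.003,"jaw": 0.2},
  {"x": 0,"y": 0.026,"z": -0.6,"ax": 0,"ay": 0,"az": 0.003,"jaw": 0.2},
  {"x": 0,"y": 0.026,"z": -0.85,"ax": 0,"ay": 0,"az": 0.003,"jaw": 0.2},
  {"x": 0,"y": 0.026,"z": -1,"ax": 0,"ay": 0,"az": 0.003,"jaw": 0.2},
  {"x": 0,"y": 0.026,"z": -1,"ax": 0,"ay": 0,"az": 0.003,"jaw": 0.2},
])

```text
time: 6.0
tool_pos: [604.5, -183.8, 110.0]
orientation: [-0.002, 0.998, -0.065, -0.004]
force: [-1.0, 0.2, -1.5]
grip_width: 57.2
finger_force: 44.8
```

>>> step_arm([
  {"x": 0,"y": 0,"z": -0.15,"ax": 0,"ay": 0,"az": 0,"jaw": 0.2},
  {"x": 0,"y": 0,"z": -0.35,"ax": 0,"ay": 0,"az": 0,"jaw": 0.2},
  {"x": 0,"y": 0,"z": -0.42,"ax": 0,"ay": 0,"az": 0,"jaw": 0.2},
  {"x": 0,"y": 0,"z": -0.42,"ax": 0,"ay": 0,"az": 0,"jaw": 0.2},
  {"x": 0,"y": 0,"z": -0.42,"ax": 0,"ay": 0,"az": 0,"jaw": 0.2},
])

```text
time: 6.5
tool_pos: [608.5, -186.2, 65.8]
orientation: [0.0, 0.998, -0.065, 0.001]
force: [-0.0, -0.3, -1.3]
grip_width: 56.9
finger_force: 44.8
```

```bash
python3 - <<'E'
from h import *
s=r.observe();print(s["tool_pos"],s["joint_pos"])
o=[]
for nm,(x0,y0,w,h),f in[("top",(300,100,100,145),4),("scene",(280,150,100,115),4)]:
    im=r.get_image(nm)[...,::-1].copy();cv2.imwrite(f"pics/p1_{nm}.png",im)
    im=cv2.resize(im[y0:y0+h,x0:x0+w],None,fx=f,fy=f,interpolation=cv2.INTER_CUBIC)
    o.append(cv2.copyMakeBorder(im,0,580-im.shape[0],0,0,0))
cv2.imwrite("pics/p1.png",np.hstack(o)[:580,:800])
E
```

```text
[ 608.54447068 -186.17275117   65.83587866] [-4.86457058e-01  4.79610552e-01  1.54166912e+00  6.15805428e-05
  1.11864450e+00  1.21451158e+00]
```

View pics/p1.png

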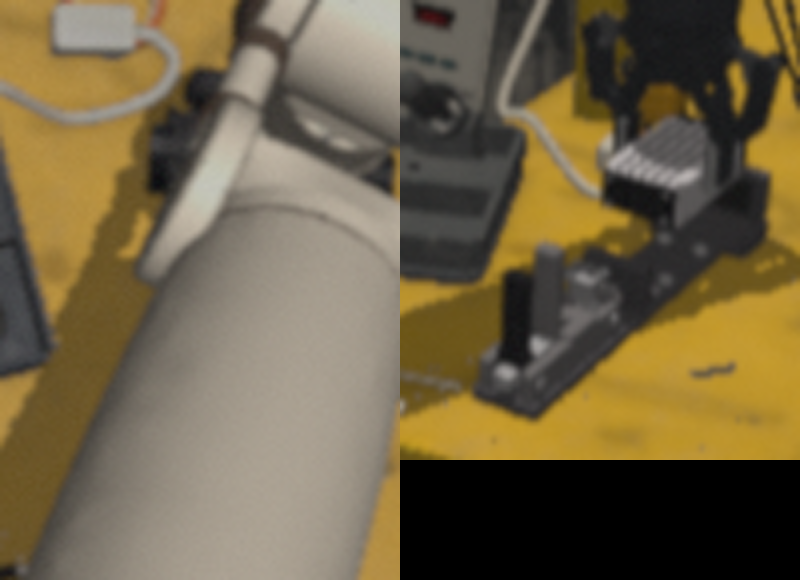

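The top view is blocked by the arm. In the scene view, the housing hangs level above the bed around crop (660,165), lengthwise. I'll lower it with a small y correction.

>>> step_arm([
  {"x": 0,"y": -0.02,"z": -0.12,"ax": 0,"ay": 0,"az": 0,"jaw": 0.2},
  {"x": 0,"y": -0.02,"z": -0.24,"ax": 0,"ay": 0,"az": 0,"jaw": 0.2},
  {"x": 0,"y": -0.02,"z": -0.33,"ax": 0,"ay": 0,"az": 0,"jaw": 0.2},
  {"x": 0,"y": -0.02,"z": -0.38,"ax": 0,"ay": 0,"az": 0,"jaw": 0.2},
  {"x": 0,"y": -0.02,"z": -0.38,"ax": 0,"ay": 0,"az": 0,"jaw": 0.2},
])

```text
time: 7.1
tool_pos: [607.5, -188.1, 18.1]
orientation: [-0.0, 0.998, -0.065, -0.001]
force: [0.1, 0.4, -2.2]
grip_width: 57.4
finger_force: 45.0
```

>>> step_arm([
  {"x": 0,"y": 0,"z": -0.01,"ax": 0,"ay": 0,"az": 0,"jaw": 0.2},
  {"x": 0,"y": 0,"z": -0.01,"ax": 0,"ay": 0,"az": 0,"jaw": 0.2},
])

```text
time: 7.3
tool_pos: [607.9, -188.4, 17.7]
orientation: [-0.0, 0.998, -0.065, -0.0]
force: [-1.3, -0.3, 0.4]
grip_width: 56.8
finger_force: 45.3
```

>>> step_arm([
  {"x": 0,"y": 0,"z": 0,"ax": 0,"ay": 0,"az": 0,"jaw": -0.4},
  {"x": 0,"y": 0,"z": 0,"ax": 0,"ay": 0,"az": 0,"jaw": -0.5},
  {"x": 0,"y": 0,"z": 0,"ax": 0,"ay": 0,"az": 0,"jaw": -0.7},
  {"x": 0,"y": 0,"z": 0,"ax": 0,"ay": 0,"az": 0,"jaw": -0.7},
])

```text
time: 7.7
tool_pos: [608.0, -188.4, 17.7]
orientation: [0.0, 0.998, -0.065, 0.0]
force: [0.5, -0.5, -0.1]
grip_width: 72.8
finger_force: 0.0
```

>>> step_arm([
  {"x": 0,"y": 0,"z": 0.2,"ax": 0,"ay": 0,"az": 0,"jaw": -0.7},
  {"x": 0,"y": 0,"z": 0.5,"ax": 0,"ay": 0,"az": 0,"jaw": -0.7},
  {"x": 0,"y": 0,"z": 0.8,"ax": 0,"ay": 0,"az": 0,"jaw": -0.7},
  {"x": 0,"y": 0,"z": 1,"ax": 0,"ay": 0,"az": 0,"jaw": -0.7},
  {"x": 0,"y": 0,"z": 1,"ax": 0,"ay": 0,"az": 0,"jaw": -0.7},
])

```text
time: 8.2
tool_pos: [610.7, -189.8, 142.8]
orientation: [0.002, 0.998, -0.065, 0.004]
force: [0.1, -0.4, 0.5]
grip_width: 72.3
finger_force: 0.0
```

>>> step_arm([
  {"x": -0.3,"y": 0.1,"z": 0.1,"ax": 0,"ay": 0,"az": 0.09,"jaw": -1},
  {"x": -0.6,"y": 0.1,"z": 0.2,"ax": 0,"ay": 0,"az": 0.18,"jaw": -1},
  {"x": -0.9,"y": 0.1,"z": 0.2,"ax": 0,"ay": 0,"az": 0.27,"jaw": -1},
  {"x": -1,"y": 0.1,"z": 0.2,"ax": 0,"ay": 0,"az": 0.36,"jaw": -1},
  {"x": -1,"y": 0.1,"z": 0.2,"ax": 0,"ay": 0,"az": 0.45,"jaw": -1},
])

```text
time: 8.7
tool_pos: [485.6, -175.7, 160.2]
orientation: [-0.001, 0.958, 0.287, -0.001]
force: [0.4, 0.1, 0.8]
grip_width: 85.5
finger_force: 0.0
```

>>> step_arm([
  {"x": -0.3,"y": 0.1,"z": 0,"ax": 0,"ay": 0,"az": 0.09,"jaw": -1},
  {"x": -0.44,"y": 0.1,"z": 0,"ax": 0,"ay": 0,"az": 0.18,"jaw": -1},
  {"x": -0.44,"y": 0.1,"z": 0,"ax": 0,"ay": 0,"az": 0.27,"jaw": -1},
  {"x": -0.44,"y": 0.1,"z": 0,"ax": 0,"ay": 0,"az": 0.36,"jaw": -1},
  {"x": -0.44,"y": 0.1,"z": 0,"ax": 0,"ay": 0,"az": 0.45,"jaw": -1},
])

```text
time: 9.2
tool_pos: [434.3, -164.0, 160.4]
orientation: [-0.001, 0.799, 0.601, -0.0]
force: [0.6, 0.1, 0.5]
grip_width: 85.6
finger_force: 0.0
```

```bash
python3 - <<'E'
from h import *
s=r.observe();print(s["tool_pos"],s["orientation"],s["joint_pos"])
o=[]
for nm,(x0,y0,w,h),f in[("top",(300,100,100,145),4),("scene",(280,150,100,115),4)]:
    im=r.get_image(nm)[...,::-1].copy();cv2.imwrite(f"pics/p2_{nm}.png",im)
    im=cv2.resize(im[y0:y0+h,x0:x0+w],None,fx=f,fy=f,interpolation=cv2.INTER_CUBIC)
    o.append(cv2.copyMakeBorder(im,0,580-im.shape[0],0,0,0))
cv2.imwrite("pics/p2.png",np.hstack(o)[:580,:800])
E
```

```text
[ 434.34070194 -163.95200263  160.4143329 ] [-8.79445513e-04  7.99463887e-01  6.00713445e-01 -2.77524939e-04] [-6.22159837e-01 -6.44230805e-02  1.97312776e+00 -2.80273163e-06
  1.23473236e+00 -3.40149650e-01]
```

View pics/p2.png

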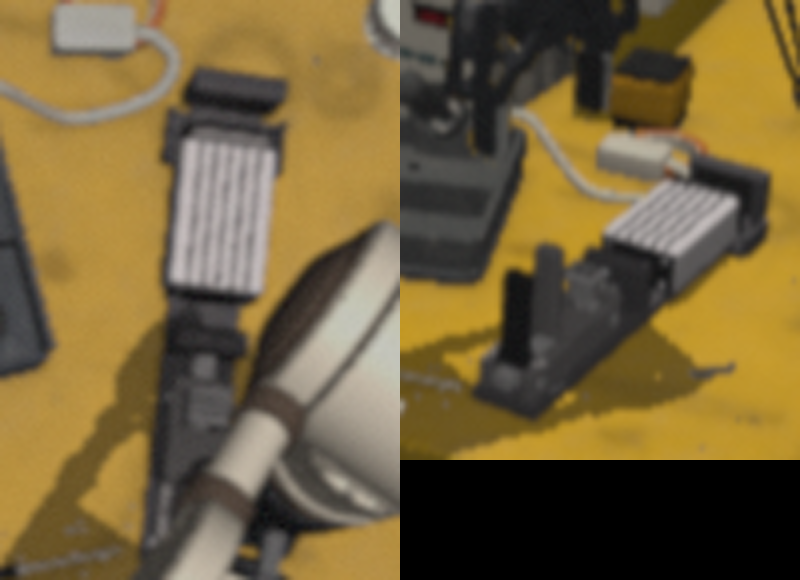

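The housing lies lengthwise on the bed, with its body at crop u 168–275 and v 135–298. The cap and grey spigot still stand out toward the fixed jaw, with gaps at both ends. On to the trigger.

>>> step_arm([
  {"x": 0.007,"y": -0.01,"z": 0,"ax": 0,"ay": 0,"az": 0.094,"jaw": -1},
  {"x": 0.007,"y": -0.01,"z": -0.25,"ax": 0,"ay": 0,"az": 0.094,"jaw": -1},
  {"x": 0.007,"y": -0.01,"z": -0.5,"ax": 0,"ay": 0,"az": 0.094,"jaw": -1},
  {"x": 0.007,"y": -0.01,"z": -0.6,"ax": 0,"ay": 0,"az": 0.094,"jaw": -1},
  {"x": 0.007,"y": -0.01,"z": -0.6,"ax": 0,"ay": 0,"az": 0.094,"jaw": -1},
])

```text
time: 9.8
tool_pos: [434.3, -164.4, 87.5]
orientation: [-0.003, 0.755, 0.655, -0.001]
force: [-0.2, 0.5, 0.1]
grip_width: 85.3
finger_force: 0.0
```

```bash
python3 - <<'E'
from h import *
s=r.observe();print(s["tool_pos"],s["orientation"],s["force"])
x0,y0,w,h=280,150,100,115
im=r.get_image("scene")[...,::-1][y0:y0+h,x0:x0+w]
cv2.imwrite("pics/p3.png",cv2.resize(im,None,fx=5,fy=5,interpolation=cv2.INTER_CUBIC))
# housing vs clamp
t=cv2.resize(cv2.imread("pics/p2_top.png"),None,fx=4,fy=4,interpolation=cv2.INTER_CUBIC);g=cv2.cvtColor(t,cv2.COLOR_BGR2HSV)
m=((g[...,1]<70)&(g[...,2]>120)).astype(np.uint8);m=cv2.morphologyEx(m,3,np.ones((9,9)));k=np.zeros_like(m);k[530:705,1350:1500]=1;m*=k
c=max(cv2.findContours(m,0,2)[0],key=cv2.contourArea)
print(cv2.minAreaRect(cast("top",(c[:,0]+.5)/4-.5,42)[:,:2].astype(np.float32)))
E
```

```text
[ 434.28172443 -164.40424454   87.52822021] [-2.52807301e-03  7.55445860e-01  6.55205905e-01 -6.19728217e-04] [-0.24804663  0.5069646   0.13384758]
((611.048095703125, -189.0524444580078), (60.2128791809082, 94.23282623291016), 82.52291870117188)
```

View pics/p3.png

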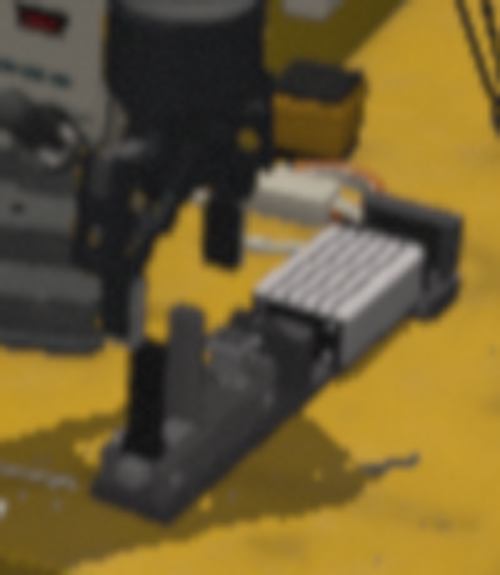

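The housing measures at (611,-189), yaw -7.5°, right on the clamp's centre line. In the picture, the open fingers (tips at (120,340) and (223,265)) straddle the posts (150,345) and (185,310) as intended.

>>> step_arm([
  {"x": 0.005,"y": -0.006,"z": -0.1,"ax": 0,"ay": 0,"az": 0.004,"jaw": -1},
  {"x": 0.005,"y": -0.006,"z": -0.2,"ax": 0,"ay": 0,"az": 0.004,"jaw": -1},
  {"x": 0.005,"y": -0.006,"z": -0.255,"ax": 0,"ay": 0,"az": 0.004,"jaw": -1},
  {"x": 0.005,"y": -0.006,"z": -0.255,"ax": 0,"ay": 0,"az": 0.004,"jaw": -1},
], force=35)

```text
time: 10.25
tool_pos: [435.7, -165.7, 57.9]
orientation: [-0.001, 0.753, 0.658, -0.0]
force: [-0.2, 0.2, -0.3]
grip_width: 85.3
finger_force: 0.0
```

>>> step_arm([
  {"x": 0,"y": 0,"z": 0,"ax": 0,"ay": 0,"az": 0,"jaw": 0},
  {"x": 0,"y": 0,"z": 0,"ax": 0,"ay": 0,"az": 0,"jaw": 0},
  {"x": 0,"y": 0,"z": 0,"ax": 0,"ay": 0,"az": 0,"jaw": 0.15},
  {"x": 0,"y": 0,"z": 0,"ax": 0,"ay": 0,"az": 0,"jaw": 0.3},
  {"x": 0,"y": 0,"z": 0,"ax": 0,"ay": 0,"az": 0,"jaw": 0.3},
])

```text
time: 10.75
tool_pos: [436.0, -166.0, 59.6]
orientation: [-0.001, 0.753, 0.658, -0.0]
force: [-4.8, 1.4, 4.9]
grip_width: 31.0
finger_force: 37.9
```

>>> step_arm([
  {"x": 0,"y": 0,"z": 0,"ax": 0,"ay": 0,"az": 0,"jaw": -0.6},
  {"x": 0,"y": 0,"z": 0,"ax": 0,"ay": 0,"az": 0,"jaw": -0.6},
  {"x": 0,"y": 0,"z": 0,"ax": 0,"ay": 0,"az": 0,"jaw": -0.6},
  {"x": 0,"y": 0,"z": 0,"ax": 0,"ay": 0,"az": 0,"jaw": -0.6},
  {"x": 0,"y": 0,"z": 0,"ax": 0,"ay": 0,"az": 0,"jaw": -0.6},
])

```text
time: 11.25
tool_pos: [437.3, -166.7, 59.6]
orientation: [0.001, 0.753, 0.658, 0.0]
force: [-0.4, -0.5, -0.8]
grip_width: 68.5
finger_force: 0.0
```

>>> step_arm([
  {"x": 0,"y": 0,"z": 0,"ax": 0,"ay": 0,"az": 0,"jaw": 0},
  {"x": 0,"y": 0,"z": 0,"ax": 0,"ay": 0,"az": 0,"jaw": 0.15},
  {"x": 0,"y": 0,"z": 0,"ax": 0,"ay": 0,"az": 0,"jaw": 0.3},
  {"x": 0,"y": 0,"z": 0,"ax": 0,"ay": 0,"az": 0,"jaw": 0.3},
  {"x": 0,"y": 0,"z": 0,"ax": 0,"ay": 0,"az": 0,"jaw": 0.3},
])

```text
time: 11.75
tool_pos: [436.0, -166.0, 59.4]
orientation: [-0.001, 0.753, 0.658, -0.0]
force: [-4.4, 2.2, 5.4]
grip_width: 31.3
finger_force: 37.8
```

>>> step_arm([
  {"x": 0,"y": 0,"z": 0,"ax": 0,"ay": 0,"az": 0,"jaw": -0.6},
  {"x": 0,"y": 0,"z": 0,"ax": 0,"ay": 0,"az": 0,"jaw": -0.6},
  {"x": 0,"y": 0,"z": 0,"ax": 0,"ay": 0,"az": 0,"jaw": -0.6},
  {"x": 0,"y": 0,"z": 0,"ax": 0,"ay": 0,"az": 0,"jaw": -0.6},
  {"x": 0,"y": 0,"z": 0,"ax": 0,"ay": 0,"az": 0,"jaw": -0.6},
])

```text
time: 12.25
tool_pos: [437.3, -166.7, 59.6]
orientation: [0.001, 0.753, 0.658, 0.0]
force: [1.0, 0.5, -1.2]
grip_width: 68.4
finger_force: 0.0
```

```bash
python3 - <<'E'
from h import *
x0,y0,w,h=280,150,100,115
im=r.get_image("scene")[...,::-1][y0:y0+h,x0:x0+w]
cv2.imwrite("pics/p4.png",cv2.resize(im,None,fx=5,fy=5,interpolation=cv2.INTER_CUBIC))
E
```

```text
(no output)
```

View pics/p4.png

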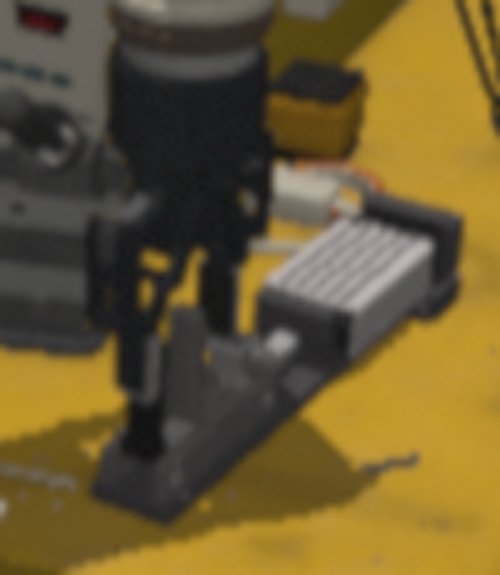

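The jaw has reached the housing and started pushing it: the toothed bar shows at (275,345). I'll keep squeezing.

>>> step_arm([
  {"x": 0,"y": 0,"z": 0,"ax": 0,"ay": 0,"az": 0,"jaw": 0},
  {"x": 0,"y": 0,"z": 0,"ax": 0,"ay": 0,"az": 0,"jaw": 0.15},
  {"x": 0,"y": 0,"z": 0,"ax": 0,"ay": 0,"az": 0,"jaw": 0.3},
  {"x": 0,"y": 0,"z": 0,"ax": 0,"ay": 0,"az": 0,"jaw": 0.3},
  {"x": 0,"y": 0,"z": 0,"ax": 0,"ay": 0,"az": 0,"jaw": 0.3},
])

```text
time: 12.8
tool_pos: [435.9, -165.9, 59.3]
orientation: [-0.001, 0.753, 0.658, -0.0]
force: [-4.0, 2.6, 4.6]
grip_width: 31.3
finger_force: 36.3
```

>>> step_arm([
  {"x": 0,"y": 0,"z": 0,"ax": 0,"ay": 0,"az": 0,"jaw": -0.6},
  {"x": 0,"y": 0,"z": 0,"ax": 0,"ay": 0,"az": 0,"jaw": -0.6},
  {"x": 0,"y": 0,"z": 0,"ax": 0,"ay": 0,"az": 0,"jaw": -0.6},
  {"x": 0,"y": 0,"z": 0,"ax": 0,"ay": 0,"az": 0,"jaw": -0.6},
  {"x": 0,"y": 0,"z": 0,"ax": 0,"ay": 0,"az": 0,"jaw": -0.6},
])

```text
time: 13.3
tool_pos: [437.3, -166.7, 59.6]
orientation: [0.001, 0.753, 0.658, 0.0]
force: [0.9, -0.1, 0.2]
grip_width: 68.2
finger_force: 0.0
```

>>> step_arm([
  {"x": 0,"y": 0,"z": 0,"ax": 0,"ay": 0,"az": 0,"jaw": 0},
  {"x": 0,"y": 0,"z": 0,"ax": 0,"ay": 0,"az": 0,"jaw": 0.15},
  {"x": 0,"y": 0,"z": 0,"ax": 0,"ay": 0,"az": 0,"jaw": 0.3},
  {"x": 0,"y": 0,"z": 0,"ax": 0,"ay": 0,"az": 0,"jaw": 0.3},
  {"x": 0,"y": 0,"z": 0,"ax": 0,"ay": 0,"az": 0,"jaw": 0.3},
])

```text
time: 13.8
tool_pos: [435.9, -165.9, 59.5]
orientation: [-0.001, 0.753, 0.658, -0.0]
force: [-4.2, 2.1, 7.0]
grip_width: 31.3
finger_force: 36.8
```

>>> step_arm([
  {"x": 0,"y": 0,"z": 0,"ax": 0,"ay": 0,"az": 0,"jaw": -0.6},
  {"x": 0,"y": 0,"z": 0,"ax": 0,"ay": 0,"az": 0,"jaw": -0.6},
  {"x": 0,"y": 0,"z": 0,"ax": 0,"ay": 0,"az": 0,"jaw": -0.6},
  {"x": 0,"y": 0,"z": 0,"ax": 0,"ay": 0,"az": 0,"jaw": -0.6},
  {"x": 0,"y": 0,"z": 0,"ax": 0,"ay": 0,"az": 0,"jaw": -0.6},
])

```text
time: 14.3
tool_pos: [437.3, -166.7, 59.7]
orientation: [0.001, 0.753, 0.658, 0.0]
force: [-0.7, -0.4, -0.2]
grip_width: 68.6
finger_force: 0.0
```

>>> step_arm([
  {"x": 0,"y": 0,"z": 0,"ax": 0,"ay": 0,"az": 0,"jaw": 0},
  {"x": 0,"y": 0,"z": 0,"ax": 0,"ay": 0,"az": 0,"jaw": 0.15},
  {"x": 0,"y": 0,"z": 0,"ax": 0,"ay": 0,"az": 0,"jaw": 0.3},
  {"x": 0,"y": 0,"z": 0,"ax": 0,"ay": 0,"az": 0,"jaw": 0.3},
  {"x": 0,"y": 0,"z": 0,"ax": 0,"ay": 0,"az": 0,"jaw": 0.3},
])

```text
time: 14.8
tool_pos: [435.9, -165.9, 59.6]
orientation: [-0.001, 0.753, 0.658, -0.0]
force: [-5.0, 2.2, 6.8]
grip_width: 31.5
finger_force: 36.8
```

>>> step_arm([
  {"x": 0,"y": 0,"z": 0,"ax": 0,"ay": 0,"az": 0,"jaw": -0.6},
  {"x": 0,"y": 0,"z": 0,"ax": 0,"ay": 0,"az": 0,"jaw": -0.6},
  {"x": 0,"y": 0,"z": 0,"ax": 0,"ay": 0,"az": 0,"jaw": -0.6},
  {"x": 0,"y": 0,"z": 0,"ax": 0,"ay": 0,"az": 0,"jaw": -0.6},
  {"x": 0,"y": 0,"z": 0,"ax": 0,"ay": 0,"az": 0,"jaw": -0.6},
])

```text
time: 15.3
tool_pos: [437.2, -166.7, 59.6]
orientation: [0.001, 0.753, 0.658, 0.0]
force: [-0.1, -0.2, -0.2]
grip_width: 68.4
finger_force: 0.0
```

```bash
python3 - <<'E'
from h import *
x0,y0,w,h=280,150,100,115
im=r.get_image("scene")[...,::-1][y0:y0+h,x0:x0+w]
cv2.imwrite("pics/p5.png",cv2.resize(im,None,fx=5,fy=5,interpolation=cv2.INTER_CUBIC))
E
```

```text
(no output)
```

View pics/p5.png

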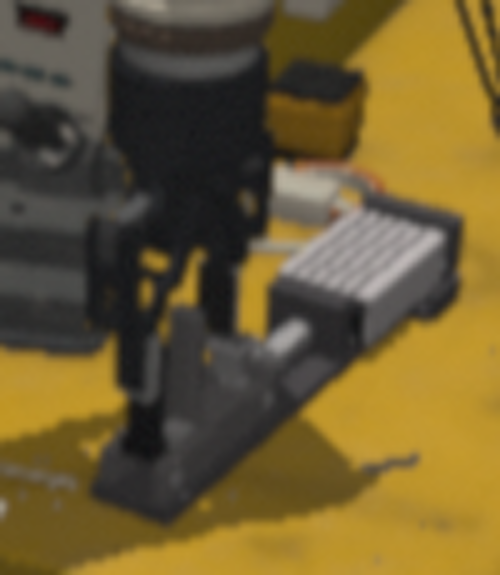

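The housing has moved about 24 mm toward the fixed jaw, close to fully seated. I've used all 10 views, so from here I'll rely on numeric image checks. Two more squeezes to be sure.

>>> step_arm([
  {"x": 0,"y": 0,"z": 0,"ax": 0,"ay": 0,"az": 0,"jaw": 0},
  {"x": 0,"y": 0,"z": 0,"ax": 0,"ay": 0,"az": 0,"jaw": 0.15},
  {"x": 0,"y": 0,"z": 0,"ax": 0,"ay": 0,"az": 0,"jaw": 0.3},
  {"x": 0,"y": 0,"z": 0,"ax": 0,"ay": 0,"az": 0,"jaw": 0.3},
  {"x": 0,"y": 0,"z": 0,"ax": 0,"ay": 0,"az": 0,"jaw": 0.3},
])

```text
time: 15.85
tool_pos: [435.9, -165.8, 59.5]
orientation: [-0.001, 0.753, 0.658, -0.0]
force: [-3.7, 2.6, 5.9]
grip_width: 31.2
finger_force: 37.0
```

>>> step_arm([
  {"x": 0,"y": 0,"z": 0,"ax": 0,"ay": 0,"az": 0,"jaw": -0.6},
  {"x": 0,"y": 0,"z": 0,"ax": 0,"ay": 0,"az": 0,"jaw": -0.6},
  {"x": 0,"y": 0,"z": 0,"ax": 0,"ay": 0,"az": 0,"jaw": -0.6},
  {"x": 0,"y": 0,"z": 0,"ax": 0,"ay": 0,"az": 0,"jaw": -0.6},
  {"x": 0,"y": 0,"z": 0,"ax": 0,"ay": 0,"az": 0,"jaw": -0.6},
])

```text
time: 16.35
tool_pos: [437.2, -166.7, 59.6]
orientation: [0.001, 0.753, 0.658, 0.0]
force: [0.4, 0.3, 0.1]
grip_width: 68.6
finger_force: 0.0
```

>>> step_arm([
  {"x": 0,"y": 0,"z": 0,"ax": 0,"ay": 0,"az": 0,"jaw": 0},
  {"x": 0,"y": 0,"z": 0,"ax": 0,"ay": 0,"az": 0,"jaw": 0.15},
  {"x": 0,"y": 0,"z": 0,"ax": 0,"ay": 0,"az": 0,"jaw": 0.3},
  {"x": 0,"y": 0,"z": 0,"ax": 0,"ay": 0,"az": 0,"jaw": 0.3},
  {"x": 0,"y": 0,"z": 0,"ax": 0,"ay": 0,"az": 0,"jaw": 0.3},
])

```text
time: 16.85
tool_pos: [435.9, -165.9, 59.6]
orientation: [-0.001, 0.753, 0.658, -0.0]
force: [-4.9, 1.5, 7.2]
grip_width: 31.5
finger_force: 36.8
```

>>> step_arm([
  {"x": 0,"y": 0,"z": 0,"ax": 0,"ay": 0,"az": 0,"jaw": -0.6},
  {"x": 0,"y": 0,"z": 0,"ax": 0,"ay": 0,"az": 0,"jaw": -0.6},
  {"x": 0,"y": 0,"z": 0,"ax": 0,"ay": 0,"az": 0,"jaw": -1},
  {"x": 0,"y": 0,"z": 0,"ax": 0,"ay": 0,"az": 0,"jaw": -1},
  {"x": 0,"y": 0,"z": 0,"ax": 0,"ay": 0,"az": 0,"jaw": -1},
])

```text
time: 17.35
tool_pos: [437.3, -166.7, 59.7]
orientation: [0.001, 0.753, 0.658, 0.0]
force: [-0.1, 0.4, 0.3]
grip_width: 85.4
finger_force: 0.0
```

```bash
python3 - <<'E'
from h import *
x0,y0,w,h=280,150,100,115
b=cv2.resize(cv2.imread("pics/p5.png"),(w,h),interpolation=cv2.INTER_AREA).astype(float)
S=r.get_image("scene")[...,::-1];a=S[y0:y0+h,x0:x0+w].astype(float)
d=np.abs(a-b).max(2)[30:75,50:95];print("diff",d.mean(),d.max())
# measured body/housing via top
T=r.get_image("top")[...,::-1].copy();cv2.imwrite("pics/t6.png",T)
t=cv2.resize(T,None,fx=4,fy=4,interpolation=cv2.INTER_CUBIC);g=cv2.cvtColor(t,cv2.COLOR_BGR2HSV)
m=((g[...,1]<70)&(g[...,2]>120)).astype(np.uint8);m=cv2.morphologyEx(m,3,np.ones((9,9)));k=np.zeros_like(m);k[480:690,1350:1500]=1;m*=k
c=max(cv2.findContours(m,0,2)[0],key=cv2.contourArea)
q=cv2.minAreaRect(cast("top",(c[:,0]+.5)/4-.5,42)[:,:2].astype(np.float32));print(q)
print((np.array(q[0])-[566,-183])@np.array([[.991,.1345],[-.1345,.991]]))
E
```

```text
diff 2.9718518518518517 93.0
((636.13818359375, -192.70672607421875), (59.525718688964844, 92.8704833984375), 81.97870635986328)
[70.8124946  -0.18577985]
```

The body is now centred at clamp x≈70.8 and y≈-0.2. Its end sits about 3–4 mm from the fixed jaw, which is the cap's thickness, so the cap is home. Next is the release tab.

>>> step_arm([
  {"x": 0,"y": 0,"z": 0.2,"ax": 0,"ay": 0,"az": 0,"jaw": -1},
  {"x": 0,"y": 0,"z": 0.45,"ax": 0,"ay": 0,"az": 0,"jaw": -1},
  {"x": 0,"y": 0,"z": 0.6,"ax": 0,"ay": 0,"az": 0,"jaw": -1},
  {"x": 0,"y": 0,"z": 0.6,"ax": 0,"ay": 0,"az": 0,"jaw": -1},
])

```text
time: 17.85
tool_pos: [438.6, -167.7, 134.1]
orientation: [0.003, 0.753, 0.658, 0.001]
force: [0.0, -0.5, -0.1]
grip_width: 85.2
finger_force: 0.0
```

>>> step_arm([
  {"x": 0.2,"y": -0.02,"z": 0,"ax": 0,"ay": 0,"az": 0,"jaw": 1},
  {"x": 0.434,"y": -0.048,"z": 0,"ax": 0,"ay": 0,"az": 0,"jaw": 1},
  {"x": 0.434,"y": -0.048,"z": 0,"ax": 0,"ay": 0,"az": 0,"jaw": 1},
  {"x": 0.434,"y": -0.048,"z": 0,"ax": 0,"ay": 0,"az": 0,"jaw": 1},
  {"x": 0.434,"y": -0.048,"z": 0,"ax": 0,"ay": 0,"az": 0,"jaw": 1},
])

```text
time: 18.35
tool_pos: [487.4, -171.6, 130.1]
orientation: [-0.001, 0.753, 0.658, -0.0]
force: [0.5, 1.0, 0.7]
grip_width: 12.2
finger_force: 0.0
```

>>> step_arm([
  {"x": 0,"y": 0,"z": -0.2,"ax": 0,"ay": 0,"az": 0,"jaw": 1},
  {"x": 0,"y": 0,"z": -0.4,"ax": 0,"ay": 0,"az": 0,"jaw": 1},
  {"x": 0,"y": 0,"z": -0.53,"ax": 0,"ay": 0,"az": 0,"jaw": 1},
  {"x": 0,"y": 0,"z": -0.53,"ax": 0,"ay": 0,"az": 0,"jaw": 1},
  {"x": 0,"y": 0,"z": -0.53,"ax": 0,"ay": 0,"az": 0,"jaw": 1},
])

```text
time: 18.85
tool_pos: [488.1, -172.0, 67.7]
orientation: [-0.0, 0.753, 0.658, -0.0]
force: [-0.7, -0.3, 0.6]
grip_width: -0.3
finger_force: 0.0
```

>>> step_arm([
  {"x": 0.008,"y": -0.004,"z": -0.06,"ax": 0,"ay": 0,"az": 0,"jaw": 1},
  {"x": 0.008,"y": -0.004,"z": -0.12,"ax": 0,"ay": 0,"az": 0,"jaw": 1},
  {"x": 0.008,"y": -0.004,"z": -0.16,"ax": 0,"ay": 0,"az": 0,"jaw": 1},
  {"x": 0.008,"y": -0.004,"z": -0.165,"ax": 0,"ay": 0,"az": 0,"jaw": 1},
  {"x": 0.008,"y": -0.004,"z": -0.165,"ax": 0,"ay": 0,"az": 0,"jaw": 1},
])

```text
time: 19.35
tool_pos: [490.3, -173.1, 48.3]
orientation: [0.001, 0.753, 0.658, 0.0]
force: [1.1, -1.2, 3.6]
grip_width: -0.2
finger_force: 1.9
```

>>> step_arm([
  {"x": 0,"y": 0,"z": 0,"ax": 0,"ay": 0,"az": 0,"jaw": 1},
  {"x": 0,"y": 0,"z": 0,"ax": 0,"ay": 0,"az": 0,"jaw": 1},
  {"x": 0,"y": 0,"z": 0,"ax": 0,"ay": 0,"az": 0,"jaw": 1},
  {"x": 0,"y": 0,"z": 0,"ax": 0,"ay": 0,"az": 0,"jaw": 1},
  {"x": 0,"y": 0,"z": 0,"ax": 0,"ay": 0,"az": 0,"jaw": 1},
])

```text
time: 19.85
tool_pos: [489.7, -172.6, 47.8]
orientation: [0.0, 0.753, 0.658, 0.0]
force: [2.0, -1.6, 4.5]
grip_width: -0.4
finger_force: 2.0
```

>>> step_arm([
  {"x": 0,"y": 0,"z": 0,"ax": 0,"ay": 0,"az": 0,"jaw": 1},
  {"x": 0,"y": 0,"z": 0,"ax": 0,"ay": 0,"az": 0,"jaw": 1},
  {"x": 0,"y": 0,"z": 0,"ax": 0,"ay": 0,"az": 0,"jaw": 1},
  {"x": 0,"y": 0,"z": 0,"ax": 0,"ay": 0,"az": 0,"jaw": 1},
  {"x": 0,"y": 0,"z": 0,"ax": 0,"ay": 0,"az": 0,"jaw": 1},
])

```text
time: 20.35
tool_pos: [489.6, -172.5, 47.7]
orientation: [-0.0, 0.753, 0.658, -0.0]
force: [3.5, -1.8, 3.9]
grip_width: 0.3
finger_force: 2.0
```

>>> step_arm([
  {"x": 0,"y": 0,"z": 0.15,"ax": 0,"ay": 0,"az": 0,"jaw": 1},
  {"x": 0,"y": 0,"z": 0.45,"ax": 0,"ay": 0,"az": 0,"jaw": 1},
  {"x": 0,"y": 0,"z": 0.8,"ax": 0,"ay": 0,"az": 0,"jaw": 1},
  {"x": 0,"y": 0,"z": 1,"ax": 0,"ay": 0,"az": 0,"jaw": 1},
])

```text
time: 20.75
tool_pos: [489.0, -172.0, 169.3]
orientation: [-0.001, 0.753, 0.658, -0.0]
force: [0.7, -0.1, -0.8]
grip_width: -0.2
finger_force: 0.0
```

>>> step_arm([
  {"x": -0.2,"y": 0.3,"z": 0.3,"ax": 0,"ay": 0,"az": 0,"jaw": 1},
  {"x": -0.4,"y": 0.6,"z": 0.5,"ax": 0,"ay": 0,"az": 0,"jaw": 1},
  {"x": -0.6,"y": 0.9,"z": 0.5,"ax": 0,"ay": 0,"az": 0,"jaw": 1},
  {"x": -0.7,"y": 1,"z": 0.5,"ax": 0,"ay": 0,"az": 0,"jaw": 1},
])

```text
time: 21.15
tool_pos: [402.7, -49.2, 226.8]
orientation: [-0.002, 0.752, 0.659, -0.0]
force: [0.7, 0.5, 0.6]
grip_width: -0.2
finger_force: 0.0
```

>>> step_arm([
  {"x": 0,"y": 0.3,"z": 0,"ax": 0,"ay": 0,"az": 0,"jaw": 1},
  {"x": 0,"y": 0.6,"z": 0,"ax": 0,"ay": 0,"az": 0,"jaw": 1},
  {"x": 0,"y": 0.9,"z": 0,"ax": 0,"ay": 0,"az": 0,"jaw": 1},
  {"x": 0,"y": 1,"z": 0,"ax": 0,"ay": 0,"az": 0,"jaw": 1},
])

```text
time: 21.55
tool_pos: [403.2, 70.4, 225.9]
orientation: [-0.002, 0.752, 0.659, -0.002]
force: [0.2, -0.5, 0.3]
grip_width: 0.1
finger_force: 0.0
```

>>> step_arm([
  {"x": 0,"y": 0.3,"z": 0,"ax": 0,"ay": 0,"az": 0,"jaw": 1},
  {"x": 0,"y": 0.6,"z": 0,"ax": 0,"ay": 0,"az": 0,"jaw": 1},
  {"x": 0,"y": 0.9,"z": 0,"ax": 0,"ay": 0,"az": 0,"jaw": 1},
  {"x": 0,"y": 1,"z": 0,"ax": 0,"ay": 0,"az": 0,"jaw": 1},
  {"x": 0,"y": 1,"z": 0,"ax": 0,"ay": 0,"az": 0,"jaw": 1},
])

```text
time: 22.05
tool_pos: [404.0, 188.2, 226.3]
orientation: [-0.001, 0.752, 0.659, -0.002]
force: [-0.1, -0.4, 0.4]
grip_width: -0.3
finger_force: 0.0
```

```bash
python3 - <<'E'
from h import *
s=r.observe();print(s["time"],s["tool_pos"])
T=r.get_image("top")[...,::-1].copy();cv2.imwrite("pics/t7.png",T)
S=r.get_image("scene")[...,::-1].copy();cv2.imwrite("pics/s7.png",S)
t=cv2.resize(T,None,fx=4,fy=4,interpolation=cv2.INTER_CUBIC);g=cv2.cvtColor(t,cv2.COLOR_BGR2HSV)
m=((g[...,1]<70)&(g[...,2]>120)).astype(np.uint8);m=cv2.morphologyEx(m,3,np.ones((9,9)));k=np.zeros_like(m);k[480:690,1350:1500]=1;m*=k
c=max(cv2.findContours(m,0,2)[0],key=cv2.contourArea)
q=cv2.minAreaRect(cast("top",(c[:,0]+.5)/4-.5,42)[:,:2].astype(np.float32));print(q)
# right/left dark extent per row and centre-line brightness: jaw shows as wide (51 mm) rows
T0=cv2.imread("pics/top0.png")
c=np.array([.991,-.1345]);n=np.array([.1345,.991]);O=np.array([566,-183])
for x in range(-100,32,4):
    L=[]
    for im in(T0,T):
        P=np.array([np.r_[O+c*x+n*y,46] for y in(-20,-12,0,12,20)])
        u=proj("top",P).astype(np.float32)
        L.append(cv2.remap(im.max(2).astype(np.float32),u[:,0],u[:,1],1).ravel().astype(int))
    print(x,*L)
E
```

```text
22.05 [404.02239216 188.1685873  226.29331457]
((636.1251220703125, -192.72232055664062), (59.50127029418945, 92.9000473022461), 82.0385513305664)
-100 [171 116 117 116  87] [171 118 117 117  88]
-96 [174 116 115 117  87] [175 116 116 116  88]
-92 [177 116 114 109  90] [178 117 115 110  90]
-88 [177 108 130  85  92] [178 109 130  85  94]
-84 [178 135 151  84  94] [178 136 151  85  93]
-80 [177 138 146  88  95] [177 138 146  88  96]
-76 [178 132 134  81 100] [177 132 133  81 100]
-72 [178 135 130  82 106] [178 135 131  81 106]
-68 [180 134 130  86  95] [181 135 131  85  96]
-64 [179 135 138 101  86] [181 135 138 102  86]
-60 [178 110 120 104  83] [177 102 107 101  77]
-56 [182  94 146  90  73] [142  55  71  60  45]
-52 [183  91 162  88  75] [96 68 69 69 61]
-48 [179  78 163  78  68] [94 77 78 77 69]
-44 [157  50 123  53  41] [93 68 70 70 60]
-40 [106  56  61  58  50] [126  66  56  63  57]
-36 [94 76 76 76 66] [176  90  71  73  69]
-32 [94 74 72 74 64] [185  94  76  77  74]
-28 [110  65  63  63  56] [181  92  75  76  74]
-24 [158  79  68  65  64] [179  89  77  76  72]
-20 [181  91  77  75  75] [182  92  76  76  73]
-16 [182  88  76  77  74] [181  87  76  76  74]
-12 [183  89  75  75  75] [183  89  77  75  74]
-8 [183  91  75  76  73] [183  92  75  77  73]
-4 [181  88  74  75  81] [180  89  75  75  82]
0 [180 114  78  80 129] [178 113  78  80 129]
4 [178 137  84  87 163] [179 136  85  86 163]
8 [180 115  78  79 130] [180 115  77  80 130]
12 [182  91  75  75  79] [174  83  67  64  72]
16 [181  88  76  75  74] [127  42  35  27  37]
20 [178  85  77  76  74] [63 37 37 36 44]
24 [176  84  75  75  74] [110 101  99 106  93]
28 [176  86  76  75  73] [164 160 147 157 150]
```

```bash
python3 -c "
from plant import r
print(r.sign_off())"
```

```text
the job is handed in; nothing more can be done
None
```

I handed the job in at about 22 s. By camera measurement, the cap is pressed home and the housing lies in the clamp, 21 mm from the bed point (limit 30 mm). The jaw is back fully open and the arm is clear. No verdict came back, and I did not re-measure the trigger after the last squeeze or any bystander positions.

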